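Swing out the prop leg of the mandrel rest and lay the mandrel in it

TASK

Push the folded prop leg of the green mandrel rest outwards until it meets its stop, then press on firmly so that the stiff stop ring is dragged fully home to its hard end, pushing the leg with no more than 25 N. Then pick up the stepped ring mandrel with the wooden grip and lay it gently across the two brass forks, on the post and on the leg, and let go, with the leg still out and home. Leave the other things on the bench alone.

Things in the scene. Friction and masses are not known exactly. Their poses are not given: they have to be found in the camera images.
- rest: Mandrel rest, screwed to the bench: a green L-shaped steel base 10 mm high. Its origin lies on the bench, on the vertical hinge axis of the prop leg; z up. One arm of the L (52 mm wide) runs 64 mm from the origin along the rest's -x, the other (52 mm wide) 72 mm along its -y, where it carries a fixed post with a brass V fork.
- prop_leg: Prop leg: aluminium bar 14 mm wide with flat upright sides, from 14 to 30 mm above the bench. Origin on its vertical hinge axis; it runs 113 mm along its own -x to a brass V fork. Folded it points roughly along the rest's -x (starts 0.55 rad open to 0.2 rad the other way); it swings out clockwise seen from above, and at its stop it points roughly along the rest's +y. It stays where it is left.
- leg_fork (a point): Bottom of the V of the brass fork at the leg's outer end, 105 mm from the hinge axis, 42 mm above the bench. The V is 8 mm thick along the leg, its two flanks rise at 45 degrees across the leg to about 59 mm above the bench, 38 mm wide at the top.
- post_notch (a point): Bottom of the V of the fixed brass fork, 52 mm from the hinge axis along the rest's -y, 42 mm above the bench; same V, across the rest's x. Its post is a 14 mm rod.
- mandrel: Stepped ring mandrel, 250 mm long, 0.3 to 0.6 kg, lying loose on the bench. Its y axis runs along the bar: at the -y end an 80 mm six-sided dark wooden grip, 24 mm across flats, then three grooved steel steps 22, 20 and 18 mm thick, and a 24 mm flange at the +y end. Either end may go over either fork.
- mandrel_mid (a point): Middle of the mandrel's length, on its axis, 12 mm above the bench at the start (within 3 mm of its centre of mass; the bar is 20 to 22 mm thick here). Lying in both forks this point is about 58 mm above the bench.
- dish: Bystander: small white porcelain dish, 65 mm across, 17 mm high; origin at its underside.
- flux: Bystander: small jar with black lid, 41 mm across, 48 mm high; origin at its underside.
- mould: Bystander: red-brown rubber mould block 50x76x24 mm; origin at its underside.
- wax_a: Bystander: pale wax ring, 22 mm across, 18 mm high; origin at its underside.
- post_fork: The fixed post with its brass V fork (a part of the rest); origin on the bench under the post's axis.
- leg_push (a point): Good spot to push: middle of the leg bar, 70 mm from the hinge axis, 22 mm above the bench. From 60 to 80 mm from the hinge the bar's side is clear of the fork, and nothing beside it is higher than 10 mm above the bench. The hinge is stiff: swinging the leg takes about 3 N here.
- gooseneck_lamp: Lamp, fixed; origin amid the bench. Its round foot (0.19 m across) stands 0.25 m to the left (+y) of the origin; from there its thin neck arches over the bench to the right, 0.05 to 0.08 m nearer the robot than the origin, 0.28 to 0.42 m above the bench, down to a lamp head 0.27 m right of the origin. Keep wrist and forearm on the robot's side of it.
- leg_seat (a joint): Dark ring under the hinge with the black rubber stop. Reads 0 until the leg is pressed home; pressing the leg on against the stop with more than about 6.5 N (70 mm from the hinge) drags the ring stiffly through its last 0.08 rad to a hard end, where it reads 0.08 and stays. The ring's setting differs each time: the stop is first met anywhere within 0.2 rad of a right angle to the rest's -x.
- panel_top (a point): Point on the top edge of the grey side panel (fixed, 24 mm thick) that runs along the left edge of the bench in the robot's x direction; the top is 0.31 m above the bench. An arm that starts left of it must come over its top.

How it is judged (in metres and radians):
On the way:
1. the prop leg has been swung out to its stop and pressed home (leg_seat above 0.065 rad) (value of joint leg_seat above 0.065 rad), for 0.2 s.
At the end, for the whole second after the job is handed in: The mandrel lies at rest and level (within 0.12 rad) in both forks, bearing on the fixed post and on the leg, its middle 50 to 68 mm above the bench; the prop leg is still out (its fork more than 95 mm from the hinge axis along the rest's +y) and home (leg_seat above 0.065 rad) (value of joint leg_seat above 0.065 rad and y of leg_fork in the frame of rest above 0.095 m and height (world z) of mandrel_mid between 0.05 and 0.068 m and angle between mandrel's own y axis and vertical between 1.45 and 1.69 rad and contact force between mandrel and post_fork above 0.3 N and contact force between mandrel and prop_leg above 0.3 N and linear speed of mandrel below 0.02 m/s); the robot touches nothing.
It fails at once if the fingers press the prop leg with more than 25 N (contact force between the fingers and prop_leg above 25 N).
It fails at once if the arm (not the fingers) leans on the prop leg with more than 25 N (contact force between the arm and prop_leg above 25 N).
It fails at once if the mandrel is dropped or forced onto the rest (more than 40 N) (contact force between mandrel and rest above 40 N).
It fails at once if a bystander is moved more than 30 mm (distance of any of dish, flux, mould, wax_a from where it was at the start of the episode above 0.03 m).
It also fails if it takes over 72 s, if anything falls off the work surface, if the arm or the gripper's body presses on something with over 40 N, if the wrist force passes 120 N, or if a joint passes its speed limit or range.

ROBOT

A 7-joint arm with a two-finger parallel gripper is mounted at the origin on a cart in front of the work surface, level with it; the furniture and walls round the work are solid. World frame = base frame: x ahead of the robot, y to its left, z up, the work surface at z = 0. Lengths are in mm, angles in rad, forces in N, time in s.
With the tool pointing down it reaches from about 350 to 900 mm from the base axis. Payload 7.2 kg.
Tool frame: the origin (TCP) lies on the mounting face of the last link; the fingertips stand 173 mm ahead of it and the grasp point (between the pads) lies 155 mm ahead of it; z points along the fingers, y is the direction in which the jaws open and shut (so a half turn about z gives the same grasp; the last joint's range is limited). The gripper opens to 85 mm and grips with 20 to 120 N. Pads are 22 mm wide; open, the fingers measure 114 mm over their backs; the gripper's body (76 mm by 85 mm) begins 54 mm behind the grasp point. The pads swing forward as they close: fully open they stand 13 mm farther back than shut.
Start: joints at [-1.377, 0.411, -0.013, 1.596, 0.006, 1.134, -0.082], TCP at [161.771, 603.699, 404.697] pointing down, gripper open.
Joint ranges: [-2.95, 2.95], [-0.29, 1.99], [-1.47, 1.44], [0.14, 2.54], [-1.03, 4.17], [0.13, 1.85], [-2.86, 2.86]. Speed limits (rad/s): [2.39, 2.39, 3.01, 3.01, 3.14, 3.14, 3.14].

INTERFACE

Orientations are given as a 3x3 rotation matrix whose columns are the frame's x, y, z axes.
In Python, from station import sensors, camera, camera_model, order gives the robot as it stands.
- The arm moves only by the tool step_arm, never from a script. Its arguments are lists of equal length, an entry for each row: "delta_pos": the shift along the tool's x, y, z in units of 60 mm (1.0 is 60 mm), a list of three; "turn": the turn, a rotation vector about the tool's x, y, z in units of 5 degrees (1.0 is 5 degrees), a list of three; "fingers": the closure, from 0 (fully open) to 1 (shut). In form: {"delta_pos": [[dx, dy, dz], ...], "turn": [[wx, wy, wz], ...], "fingers": [fingers, ...]}. A call has 1 to 20 rows; each row shifts and turns the pose as measured when the row begins, along the tool's axes as they then stand; what a row does not reach is not made up. A row lasts 1/8 s, in which the tool goes at most 62.5 mm and 10.7 degrees, less where a joint would pass 70% of its speed; a pose out of reach is approached as far as the arm can. A call is refused whole if a number of a shift passes 1 or a number of a turn 1, either way. A call with a gripper value outside its range is refused whole. The fingers move at their own pace and stop on an object; "squeeze" is the grip in N (left out, the last holds). Time passes only in rows, so rows that do not move let the fingers close. It gives the time, the measured TCP pose, the force and the opening at its end, in the units of the state.
- sensors.read_state(): the state, without advancing time (a new reading comes with each control period).
- camera(name): name is "scene" or "top" or "wrist"; returns (picture, depth): 420x560x3 uint8, blue, green, red; 420x560 float32, mm along the optical axis (not along the pixel's ray), 0 where there is no reading.
- camera_model(name): a dict with "fx", "fy", "cx", "cy" (pixels), "k1" (the pictures are not rectified: a ray, as slopes to the right and down, at radius r is drawn at 1 + k1 r^2 times it, then the intrinsics apply), "R" (3x3) and "t" (3): a world point X has camera coordinates R X + t. Camera axes: x right, y down, z forward; pixel columns grow to the right and rows downward; lengths in mm; the calibration is good to about 2 mm. A picture is of the moment at which its call begins: read the wrist's pose just before it. camera_model takes no time and is no camera call; for the wrist camera it gives the pose at the moment of the call.
- order.hand_in(): hands the job in, once; it reports no verdict.
The state is a dict: "t": time; "q": joint angles; "dq": joint speeds; "joint_efforts": joint torques, N m; "eef_pos": TCP position; "tcp_rot": TCP orientation; "ft_force": force on the tool from outside, world axes, zero at the start; "torque": the same for the moment, N m; "grip_width": finger opening in mm.
Only numpy, scipy, OpenCV 4.12 (cv2) and the standard library are available. Lean on these libraries where they do the work, as an engineer would, in place of code of your own. Each camera call takes 0.05 s, during which the arm holds its last target. There are 200 camera calls.

## Working session

There is one attempt and no reset: what is moved stays moved. The work goes in short steps, Python scripts to look and compute and a tool call to move; the robot and the scene stay as the last step left them, time stands still between calls to the robot, and variables do not carry over. Pictures are saved under pics/ and viewed, about 8 in all and at most 12, crops included, and the job is handed in when it is done.

Besides the shell and the picture viewer there is one more tool, called after "Request:" as name(argument=value, ...) on one line, values as JSON. step_arm: Moves the arm, as the interface text tells. Its arguments: {"type":"object","properties":{"delta_pos":{"type":"array"},"turn":{"type":"array"},"fingers":{"type":"array"},"squeeze":{"type":"number"}},"required":["delta_pos","turn","fingers"]}

```bash
mkdir -p pics; ls; python3 - <<'E'
from station import sensors,camera,camera_model
import cv2,numpy as np
s=sensors.read_state(); print(s)
for n in("top","scene"):
    p,d=camera(n); cv2.imwrite(f"pics/{n}0.png",p); np.save(f"pics/{n}0.npy",d); m=camera_model(n); print(n,m)
E
```

```text
pics
{'t': 0.0, 'q': array([-1.3772123 ,  0.4119027 , -0.01274464,  1.59704939,  0.00564689,
        1.13425571, -0.08219349]), 'dq': array([-1.56898250e-03,  6.91451635e-04,  5.10990260e-04,  1.09594435e-03,
       -1.07477623e-03,  5.62953377e-04, -7.03816061e-06]), 'joint_efforts': array([-6.00417825e-04, -6.00621557e+01,  6.81976285e-01, -2.99403709e+01,
        1.37770417e-02,  1.06604354e-02,  2.52782883e-05]), 'eef_pos': array([161.70949994, 603.49972483, 403.8487353 ]), 'tcp_rot': array([[-9.65950766e-01,  2.58725810e-01, -2.70857503e-04],
       [ 2.58725913e-01,  9.65949523e-01, -1.55590248e-03],
       [-1.40917455e-04, -1.57300305e-03, -9.99998753e-01]]), 'ft_force': array([-0.36201471,  0.09558265, -0.89613157]), 'torque': array([-0.05254675, -0.00470928,  0.01110833]), 'grip_width': 85.29485511913003}
top {'fx': 545.9221645201274, 'fy': 545.9221645201274, 'cx': 277.53701989502906, 'cy': 213.7702136501478, 'k1': -0.22401069556171702, 'R': array([[-0.0034748 , -0.99991756,  0.01236148],
       [-0.98608744,  0.00137183, -0.16622178],
       [ 0.16619112, -0.01276709, -0.98601091]]), 't': array([  12.22660298,  497.45170829, 1619.7958353 ])}
scene {'fx': 544.5716538459756, 'fy': 544.5716538459756, 'cx': 274.9846732933801, 'cy': 210.263650865735, 'k1': 0.06459803734417698, 'R': array([[-0.71572685, -0.6982425 , -0.01387399],
       [-0.31472478,  0.34021268, -0.88611717],
       [ 0.62344478, -0.62985137, -0.46325357]]), 't': array([ 372.19469715,  294.84141453, 1137.59122427])}
```

View pics/top0.png

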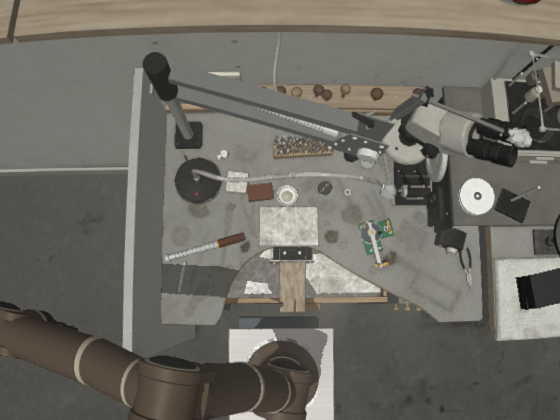

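View pics/scene0.png

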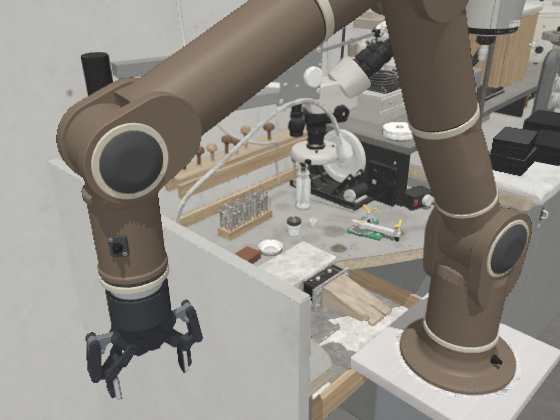

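The top view shows the rest at about (375,240), with its leg pointing down towards (380,265). The mandrel is at about (165,260) to (243,237), grip to the right. The panel is at x≈145, with the arm to its left.

```bash
cat > h.py <<'E'
import numpy as np,cv2
from station import sensors,camera,camera_model
def ray(m,uv):
    K=np.array([[m['fx'],0,m['cx']],[0,m['fy'],m['cy']],[0,0,1.]])
    x=(np.array(uv,float)-[m['cx'],m['cy']])/m['fx']
    y=x.copy()
    for _ in range(20): y=x/(1+m['k1']*(y**2).sum())
    d=m['R'].T@np.array([y[0],y[1],1]); c=-m['R'].T@m['t']
    return c,d
def cast(m,uv,z):
    c,d=ray(m,uv); return c+d*(z-c[2])/d[2]
def proj(m,X):
    c=m['R']@np.array(X,float)+m['t']; p=c[:2]/c[2]; p=p*(1+m['k1']*(p@p))
    return p*m['fx']+[m['cx'],m['cy']]
E
python3 - <<'E'
from h import *
p=cv2.imread('pics/top0.png'); m=camera_model('top'); d=np.load('pics/top0.npy')
a=cv2.resize(p[205:285,335:415],(480,480),interpolation=cv2.INTER_CUBIC)
b=cv2.resize(p[225:272,158:248],(800,418),interpolation=cv2.INTER_CUBIC)[:, :300]
cv2.imwrite('pics/rest.png',a)
for n,uv in dict(hinge=(372,228),legend=(380,265),mA=(165,260),mG=(243,237),panelL=(123,322),panelR=(163,322),panelTop=(137,70),lampfoot=(197,180),dish=(287,195),block=(260,191),flux=(324,187),wax=(348,191)).items(): print(n,cast(m,uv,310 if 'panel' in n else 15).round(),d[uv[1],uv[0]])
E
```

```text
hinge [ 457. -283.   15.] 1665.0258
legend [ 341. -305.   15.] 1638.0497
mA [358. 357.  15.] 1658.5591
mG [430. 117.  15.] 1670.8799
panelL [176. 405. 310.] 1335.856
panelR [178. 302. 310.] 1640.2565
panelTop [853. 399. 310.] 1454.636
lampfoot [610. 263.  15.] 1677.4042
dish [561. -19.  15.] 1706.2703
block [574.  65.  15.] 1692.361
flux [ 587. -135.   15.] 1674.1223
wax [ 574. -210.   15.] 1719.278
```

View pics/rest.png

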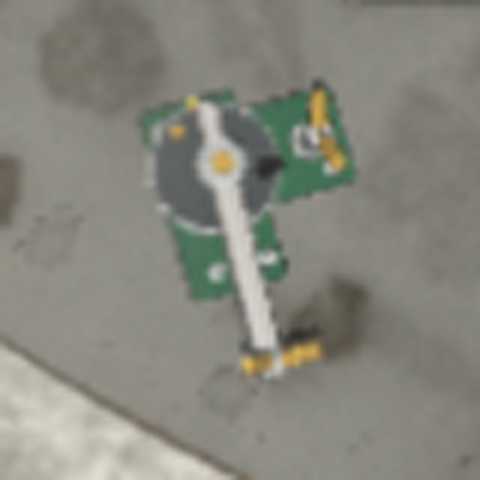

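The crop (scale 6, offset 335,205) shows:
- The hinge is at (222,162).
- The post fork is at about (327,125).
- The folded leg's fork is at about (280,358).

Next I'll compute world points and check for high obstacles from the depth image.

```bash
python3 - <<'E'
from h import *
m=camera_model('top'); d=np.load('pics/top0.npy'); p=cv2.imread('pics/top0.png')
f=lambda u,v:(335+u/6-.4,205+v/6-.4)
H=cast(m,f(222,162),32); P=cast(m,f(327,125),50); L=cast(m,f(280,358),50)
print(H.round(),P.round(),L.round())
e=(P-H)[:2];print(np.linalg.norm(e),np.degrees(np.arctan2(-e[1],-e[0]))); e=(L-H)[:2];print(np.linalg.norm(e),np.degrees(np.arctan2(e[1],e[0])))
# height map
v,u=np.mgrid[0:420,0:560]; K=np.array([[m['fx'],0,m['cx']],[0,m['fy'],m['cy']],[0,0,1.]])
n=cv2.undistortPoints(np.stack([u,v],-1).reshape(-1,1,2).astype(np.float32),K,np.array([m['k1'],0,0,0,0])).reshape(-1,2)
C=np.c_[n,np.ones(len(n))]*d.reshape(-1,1); W=(C-m['t'])@m['R']; W=W[d.reshape(-1)>0]
for y in range(-460,480,40):
  r=[]
  for x in range(160,720,40):
    s=W[(abs(W[:,0]-x-20)<20)&(abs(W[:,1]-y-20)<20)]; r.append(int(s[:,2].max()) if len(s) else -1)
  print(y,r)
# mandrel ends
hsv=cv2.cvtColor(p,cv2.COLOR_BGR2HSV); cv2.imwrite('pics/md.png',cv2.resize(p[225:270,158:250],(736,360),interpolation=cv2.INTER_CUBIC))
E
```

```text
[ 443. -278.   32.] [ 459. -329.   50.] [ 341. -301.   50.]
54.0760428149721 107.56933383883332
104.772906361929 -167.00826831788018
-460 [10, 9, 10, 7, 8, 10, 10, 9, 11, 115, 415, 439, 496, 422]
-420 [-841, 5, 8, 8, 10, 7, 8, 10, 11, 102, 998, 1004, 1004, 480]
-380 [-847, 4, 8, 11, 13, 9, 11, 19, 11, 102, 1003, 1005, 1022, 510]
-340 [-835, -180, 6, 8, 63, 34, 62, 64, 242, 247, 1000, 1005, 1018, 514]
-300 [-841, -173, -179, 11, 59, 35, 37, 38, 245, 289, 1003, 1006, 1004, 352]
-260 [-841, -179, -178, 4, 9, 8, 21, 23, 13, 351, 1003, 1005, 1004, -1]
-220 [-837, -178, -182, -241, 10, 10, 11, 9, 10, 472, 1003, 1005, 1005, 9]
-180 [-743, -175, -180, -241, 5, 9, 9, 9, 10, 408, 1003, 1006, 1004, 75]
-140 [-742, -178, -177, -238, 3, 9, 14, 12, 14, 417, 1001, 1005, 1004, 86]
-100 [-746, -24, -13, -3, 6, 5, 16, 17, 16, 419, 1002, 1005, 1004, 100]
-60 [-36, -23, -12, -3, 7, 5, 14, 15, 17, 415, 1001, 1005, 1003, 528]
-20 [-742, -18, -13, -3, 6, 3, 14, 19, 15, 405, 1003, 1005, 1002, 530]
20 [-728, -178, -179, -244, 6, 7, 13, 15, 15, 396, 1004, 1005, 1001, 531]
60 [-739, -179, -175, -240, -238, 10, 13, 11, 14, 376, 1002, 1006, 1002, 533]
100 [-747, -178, -180, 0, 11, 11, 29, 27, 7, 355, 1003, 1005, 1003, 532]
140 [-742, 5, 14, 10, 9, 11, 35, 11, 8, 335, 1002, 1005, 1005, 532]
180 [10, 11, 7, 10, 10, 27, 31, 13, 9, 304, 1001, 1005, 1005, 532]
220 [9, 11, 11, 10, 10, 31, 30, 13, 8, 31, 1002, 1005, 1005, 529]
260 [10, 11, 9, 9, 17, 34, 12, 11, 13, 38, 1003, 1006, 1005, 21]
300 [703, 9, 22, 17, 20, 30, 10, 13, 10, 20, 1004, 1005, 1005, 20]
340 [715, 126, 155, 254, 303, 76, 107, 10, 164, 126, 1003, 1006, 1005, 242]
380 [712, 318, 319, 319, 320, 318, 318, 319, 320, 319, 1004, 1005, 1005, 318]
420 [702, -1, -1, -1, -1, -1, -1, -1, -1, -1, 1002, 1005, 1005, -1]
460 [690, -1, -1, -1, -1, -1, -1, -1, -1, -1, -1, -1, -1, -1]
```

View pics/md.png

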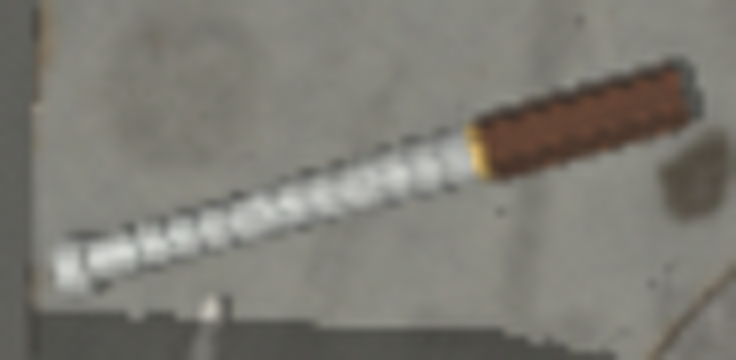

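The mandrel crop (scale 8, offset 158,225) puts the flange end at (62,267) and the grip end at (688,88). The lamp head hangs near the post, at x≥480.

Request:
step_arm(delta_pos=[[0,0,-1],[0,0,-1],[0,0,-0.8],[-0.7,-0.6,0],[-0.9,-0.78,0],[-0.9,-0.78,0],[-0.9,-0.78,0],[-0.9,-0.78,0],[-0.9,-0.78,0],[0,0,0]], turn=[[0,0,0],[0,0,0],[0,0,0],[0,0,0],[0,0,0],[0,0,0],[0,0,0],[0,0,0],[0,0,0],[0,0,0]], fingers=[0,0,0,0,0,0,0,0,0,0])

```text
t: 1.35
eef_pos: [372.0, 293.2, 574.2]
tcp_rot: [[-0.966, 0.258, -0.002], [0.258, 0.966, -0.009], [-0.0, -0.009, -1.0]]
ft_force: [-0.7, 1.1, 0.4]
grip_width: 85.5
```

```bash
python3 - <<'E'
from h import *
s=sensors.read_state(); print(s['eef_pos'].round(1),s['q'].round(2),s['tcp_rot'].round(3).tolist())
m=camera_model('top'); d=np.load('pics/top0.npy')
A=cast(m,(158+62/8-.4,225+267/8-.4),12);B=cast(m,(158+688/8-.4,225+88/8-.4),12); print(A,B,np.linalg.norm(A-B),(A+B)/2,np.degrees(np.arctan2(*(A-B)[[1,0]])))
v,u=np.mgrid[0:420,0:560]; K=np.array([[m['fx'],0,m['cx']],[0,m['fy'],m['cy']],[0,0,1.]])
n=cv2.undistortPoints(np.stack([u,v],-1).reshape(-1,1,2).astype(np.float32),K,np.array([m['k1'],0,0,0,0])).reshape(-1,2)
W=(np.c_[n,np.ones(len(n))]*d.reshape(-1,1)-m['t'])@m['R']
s=W[(W[:,2]>120)&(W[:,2]<600)&(W[:,0]<560)&(W[:,1]<-120)&(W[:,1]>-400)&(W[:,0]>300)]; s=s[s[:,1].argsort()]
print(s[::4].round().astype(int).tolist())
E
```

```text
[372.  293.2 574.2] [-0.98  0.04  0.22  1.68 -0.    1.43  0.55] [[-0.966, 0.258, -0.002], [0.258, 0.966, -0.009], [-0.0, -0.009, -1.0]]
[364.75774513 356.95961283  12.        ] [434.45129146 115.35823533  12.        ] 251.45261185603255 [399.6045183  236.15892408  12.        ] 106.091000533931
[[529, -316, 216], [529, -310, 229], [534, -309, 233], [539, -306, 236], [530, -305, 238], [518, -304, 229], [544, -303, 239], [518, -302, 239], [523, -301, 244], [517, -301, 232], [518, -299, 240], [533, -298, 248], [517, -297, 221], [511, -297, 222], [513, -296, 225], [514, -294, 220], [522, -294, 250], [512, -293, 213], [515, -293, 228], [522, -292, 247], [516, -291, 222], [529, -290, 255], [532, -290, 256], [553, -290, 236], [521, -288, 238], [515, -287, 214], [531, -287, 258], [549, -286, 240], [546, -286, 242], [518, -285, 227], [514, -284, 218], [522, -283, 248], [518, -282, 241], [541, -281, 250], [522, -280, 235], [521, -280, 251], [544, -279, 248], [530, -277, 265], [534, -277, 267], [518, -276, 241], [519, -275, 234], [520, -273, 256], [518, -273, 230], [521, -271, 251], [525, -270, 
[... 475 characters left out ...]
559, -212, 459], [557, -209, 458], [558, -209, 437], [555, -208, 455], [558, -206, 463], [533, -206, 365], [558, -205, 444], [559, -204, 424], [530, -203, 366], [560, -202, 472], [560, -200, 456], [534, -200, 370], [528, -198, 366], [527, -195, 367], [528, -191, 374], [532, -188, 382], [529, -185, 383], [531, -182, 384], [533, -180, 385], [527, -176, 389], [527, -174, 389], [534, -172, 390], [531, -169, 393], [530, -166, 397], [531, -161, 395], [530, -158, 396], [529, -156, 394], [528, -153, 398], [533, -151, 395], [531, -148, 402], [527, -144, 409], [531, -140, 402], [531, -138, 406], [530, -135, 408], [534, -131, 401], [529, -128, 404], [535, -125, 407], [533, -123, 405], [530, -120, 406]]
```

Request:
step_arm(delta_pos=[[-0.24,-0.9,0],[-0.24,-0.9,0],[-0.24,-0.9,0],[-0.24,-0.9,0],[-0.24,-0.9,0],[-0.24,-0.9,0],[-0.24,-0.9,0],[-0.24,-0.9,0],[-0.24,-0.9,0],[-0.24,-0.9,0],[0,0,0.5],[0,0,0.5],[0,0,0.5],[0,0,0.5],[0,0,0]], turn=[[0,0,0],[0,0,0],[0,0,0],[0,0,0],[0,0,0],[0,0,0],[0,0,0],[0,0,0],[0,0,0],[0,0,0],[0,0,0],[0,0,0],[0,0,0],[0,0,0],[0,0,0]], fingers=[0,0,0,0,0,0,0,0,0,0,0,0,0,0,0])

```text
t: 3.22
eef_pos: [374.8, -273.8, 454.8]
tcp_rot: [[-0.97, 0.244, 0.0], [0.244, 0.97, -0.01], [-0.003, -0.01, -1.0]]
ft_force: [0.7, -0.4, 0.3]
grip_width: 85.1
```

```bash
python3 - <<'E'
from h import *
s=sensors.read_state(); print(s['eef_pos'].round(1),s['q'].round(2))
m=camera_model('wrist'); p,d=camera('wrist'); cv2.imwrite('pics/w1.png',p); np.save('pics/w1.npy',d)
import pickle; pickle.dump(m,open('pics/w1.pkl','wb')); print(-m['R'].T@m['t'],m['R'].round(2),m['fx'],m['k1'])
E
```

```text
[ 374.8 -273.8  454.8] [-0.54  0.12  1.19  1.95 -0.11  1.14  2.01]
[ 301.72981353 -254.30946287  424.44460018] [[ 0.25  0.97 -0.01]
 [ 0.93 -0.23  0.29]
 [ 0.28 -0.08 -0.96]] 292.686303977567 0.018081012750459886
```

View pics/w1.png

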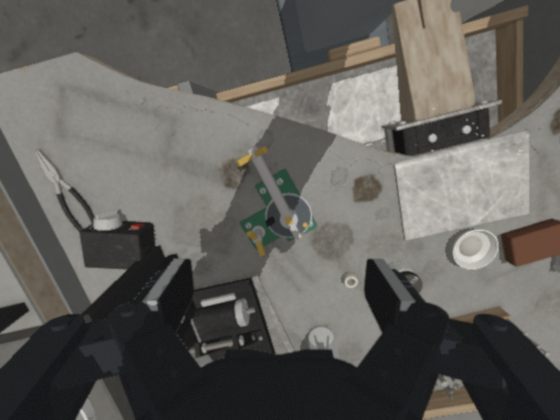

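The wrist view shows the hinge at (290,221), the leg fork at (252,158) and the post fork at (258,238). I'll refine these with a brass mask.

```bash
python3 - <<'E'
from h import *
import pickle; m=pickle.load(open('pics/w1.pkl','rb')); p=cv2.imread('pics/w1.png')
hsv=cv2.cvtColor(p,cv2.COLOR_BGR2HSV)
k=cv2.inRange(hsv,(12,130,100),(30,255,255)); k[:140]=0;k[270:]=0;k[:,:220]=0;k[:,330:]=0
n,l,st,c=cv2.connectedComponentsWithStats(k)
for i in range(1,n):
  if st[i,4]>8: print(st[i],c[i].round(1),cast(m,c[i],52).round(1),cast(m,c[i],34).round(1))
cv2.imwrite('pics/w1c.png',cv2.resize(p[140:265,215:340],(750,750),interpolation=cv2.INTER_CUBIC)[:600])
E
```

```text
[255 147  12   8  56] [260.7 150.9] [ 335.1 -289.3   52. ] [ 336.7 -291.    34. ]
[238 155  13  11  78] [243.9 160.1] [ 341.  -313.1   52. ] [ 342.9 -315.9   34. ]
[286 218   6   5  27] [288.4 220.1] [ 433.2 -277.3   52. ] [ 439.6 -278.4   34. ]
[303 223   4   3   9] [304.3 224.1] [ 444.1 -257.7   52. ] [ 450.9 -257.9   34. ]
[247 231  10   8  44] [251.2 234.9] [ 441.8 -331.8   52. ] [ 448.6 -335.6   34. ]
[256 242   9  14  65] [260.1 248.5] [ 464.4 -325.4   52. ] [ 472.3 -328.8   34. ]
```

View pics/w1c.png

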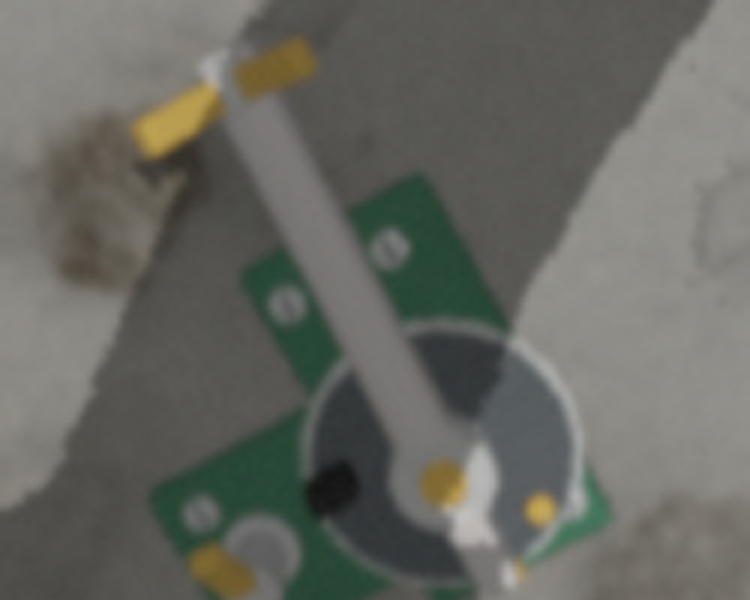

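Request:
step_arm(delta_pos=[[-0.19,-0.5,0],[-0.19,-0.5,0],[0,0,0.8],[0,0,0.8],[0,0,0.8],[0,0,0.8],[0,0,0.5],[0,0,0.1],[0,0,0]], turn=[[0,0,0],[0,0,0],[0,0,0],[0,0,0],[0,0,0],[0,0,0],[0,0,0],[0,0,0],[0,0,0]], fingers=[1,1,1,1,1,1,1,1,1])

```text
t: 4.4
eef_pos: [398.0, -342.1, 235.6]
tcp_rot: [[-0.973, 0.228, 0.023], [0.228, 0.974, -0.014], [-0.026, -0.008, -1.0]]
ft_force: [0.1, -0.4, 0.3]
grip_width: 0.0
```

```bash
cat > st.py <<'E'
from h import *
s=sensors.read_state(); R=s['tcp_rot']; tip=s['eef_pos']+R[:,2]*173
H=np.array([440,-278]); r=tip[:2]-H
yaw=np.degrees(np.arctan2(R[1,1],R[0,1]))
print('t',round(s['t'],2),'tip',tip.round(1),'rad',np.hypot(*r).round(1),'ang',np.degrees(np.arctan2(r[1],r[0])).round(1)%360,'yaw',yaw.round(1),'R2',R[:,2].round(3))
print('F',s['ft_force'].round(1),'q',s['q'].round(2),'w',round(s['grip_width']))
E
python3 st.py
```

```text
t 4.4 tip [ 402.  -344.5   62.7] rad 76.6 ang 240.3 yaw 76.8 R2 [ 0.023 -0.014 -1.   ]
F [ 0.1 -0.4  0.3] q [ 0.    0.59  0.83  2.05 -0.65  0.75  2.58] w 0
```

Request:
step_arm(delta_pos=[[0.26,-0.05,0],[0.03,0,0.3],[0,0,0.3],[0,0,0.17],[0,0,0]], turn=[[0,0.3,0],[0,0,0],[0,0,0],[0,0,0],[0,0,0]], fingers=[1,1,1,1,1])

```text
t: 5.03
eef_pos: [380.3, -341.5, 188.6]
tcp_rot: [[-0.974, 0.227, 0.0], [0.227, 0.974, -0.009], [-0.002, -0.009, -1.0]]
ft_force: [0.7, 0.4, -0.3]
grip_width: -0.1
```

```bash
python3 st.py
```

```text
t 5.03 tip [ 380.4 -343.1   15.6] rad 88.3 ang 227.5 yaw 76.9 R2 [ 0.    -0.009 -1.   ]
F [ 0.7  0.4 -0.3] q [ 0.07  0.65  0.76  2.09 -0.72  0.67  2.65] w 0
```

```bash
cat > arc.py <<'E'
import numpy as np,sys
from station import sensors
# usage: from current tip go along hinge-centred arc: leg angles list
def arc(thetas,off=21,r=70,H=(440,-278)):
    s=sensors.read_state(); R=s['tcp_rot']; p=(s['eef_pos']+R[:,2]*173)[:2]; yaw=np.arctan2(R[1,1],R[0,1]); D=[];T=[]
    for th in np.radians(thetas):
        u=np.array([np.cos(th),np.sin(th)]); q=np.array(H)+r*u-off*np.array([u[1],-u[0]])
        d=q-p; ty=np.array([np.cos(yaw),np.sin(yaw)]); tx=np.array([-ty[1],ty[0]]) 
        ny=min(yaw,th-np.pi/2); ny=max(ny,yaw-np.radians(5))
        D.append([round(float(d@tx)/60,2),round(float(d@ty)/60,2),0]); T.append([0,0,round(float(np.degrees(yaw-ny))/5,1)]); p=q;yaw=ny
    print(D);print(T)
arc(eval(sys.argv[1]),off=float(sys.argv[2]) if len(sys.argv)>2 else 21)
E
python3 arc.py "[198,195,192,189,186,183]"
```

```text
[[0.1, 0.38, 0], [0.05, 0.04, 0], [0.04, 0.05, 0], [0.04, 0.05, 0], [0.04, 0.05, 0], [0.04, 0.05, 0]]
[[0, 0, 0.0], [0, 0, 0.0], [0, 0, 0.0], [0, 0, 0.0], [0, 0, 0.0], [0, 0, 0.0]]
```

Request:
step_arm(delta_pos=[[0.05,0.19,0],[0.05,0.19,0],[0.05,0.04,0],[0.04,0.05,0],[0.04,0.05,0],[0.04,0.05,0],[0.04,0.05,0]], turn=[[0,0,0],[0,0,0],[0,0,0],[0,0,0],[0,0,0],[0,0,0],[0,0,0]], fingers=[1,1,1,1,1,1,1])

```text
t: 5.9
eef_pos: [371.8, -300.2, 189.7]
tcp_rot: [[-0.974, 0.227, 0.005], [0.227, 0.974, -0.015], [-0.008, -0.013, -1.0]]
ft_force: [2.7, -2.8, 0.4]
grip_width: 0.3
```

```bash
python3 st.py; python3 arc.py "list(range(178,120,-4))"
```

```text
t 5.9 tip [ 372.7 -302.7   16.8] rad 71.7 ang 200.2 yaw 76.9 R2 [ 0.005 -0.015 -1.   ]
F [ 2.7 -2.8  0.4] q [-0.01  0.6   0.77  2.17 -0.72  0.62  2.62] w 0
[[0.08, 0.09, 0], [0.04, 0.08, 0], [0.03, 0.08, 0], [0.03, 0.08, 0], [0.02, 0.08, 0], [0.02, 0.08, 0], [0.02, 0.08, 0], [0.02, 0.08, 0], [0.02, 0.08, 0], [0.02, 0.08, 0], [0.02, 0.08, 0], [0.02, 0.08, 0], [0.02, 0.08, 0], [0.02, 0.08, 0], [0.02, 0.08, 0]]
[[0, 0, 0.0], [0, 0, 0.0], [0, 0, 0.0], [0, 0, 0.2], [0, 0, 0.8], [0, 0, 0.8], [0, 0, 0.8], [0, 0, 0.8], [0, 0, 0.8], [0, 0, 0.8], [0, 0, 0.8], [0, 0, 0.8], [0, 0, 0.8], [0, 0, 0.8], [0, 0, 0.8]]
```

Request:
step_arm(delta_pos=[[0.06,0.09,0],[0.04,0.08,0],[0.03,0.08,0],[0.03,0.08,0],[0.02,0.08,0],[0.02,0.08,0],[0.02,0.08,0],[0.02,0.08,0],[0.02,0.08,0],[0.02,0.08,0],[0.02,0.08,0]], turn=[[0,0,0],[0,0,0],[0,0,0],[0,0,0.2],[0,0,0.8],[0,0,0.8],[0,0,0.8],[0,0,0.8],[0,0,0.8],[0,0,0.8],[0,0,0.8]], fingers=[1,1,1,1,1,1,1,1,1,1,1])

```text
t: 7.28
eef_pos: [371.6, -242.3, 188.8]
tcp_rot: [[-0.724, 0.689, 0.002], [0.689, 0.724, -0.015], [-0.012, -0.01, -1.0]]
ft_force: [-2.1, -3.8, 0.7]
grip_width: 0.1
```

```bash
python3 st.py; python3 arc.py "list(range(146,110,-3))"
```

```text
t 7.28 tip [ 371.9 -245.    15.8] rad 75.6 ang 154.2 yaw 46.4 R2 [ 0.002 -0.015 -1.   ]
F [-2.1 -3.8  0.7] q [-0.23  0.63  0.91  2.26 -0.86  0.64  2.13] w 0
[[-0.11, -0.16, 0], [0.03, 0.06, 0], [0.02, 0.06, 0], [0.02, 0.06, 0], [0.02, 0.06, 0], [0.02, 0.06, 0], [0.02, 0.06, 0], [0.02, 0.06, 0], [0.02, 0.06, 0], [0.02, 0.06, 0], [0.02, 0.06, 0], [0.02, 0.06, 0]]
[[0, 0, 0.0], [0, 0, 0.0], [0, 0, 0.0], [0, 0, 0.0], [0, 0, 0.5], [0, 0, 0.6], [0, 0, 0.6], [0, 0, 0.6], [0, 0, 0.6], [0, 0, 0.6], [0, 0, 0.6], [0, 0, 0.6]]
```

Request:
step_arm(delta_pos=[[0.01,0.06,0],[0.01,0.06,0],[0.02,0.06,0],[0.02,0.06,0],[0.02,0.06,0]], turn=[[0,0,0.6],[0,0,0.6],[0,0,0.6],[0,0,0.6],[0,0,0.6]], fingers=[1,1,1,1,1])

```text
t: 7.9
eef_pos: [378.8, -224.5, 187.4]
tcp_rot: [[-0.509, 0.861, -0.005], [0.861, 0.509, -0.012], [-0.008, -0.011, -1.0]]
ft_force: [-0.9, -2.8, 1.1]
grip_width: -0.2
```

```bash
python3 st.py
```

```text
t 7.9 tip [ 377.9 -226.6   14.4] rad 80.6 ang 140.4 yaw 30.6 R2 [-0.005 -0.012 -1.   ]
F [-0.9 -2.8  1.1] q [-0.32  0.67  0.98  2.26 -0.93  0.69  1.88] w 0
```

Request:
step_arm(delta_pos=[[-0.05,0.03,-0.02],[-0.04,0.04,-0.01],[-0.02,0.04,0],[-0.02,0.04,0]], turn=[[0,0,0.2],[0,0,0.4],[0,0,0.4],[0,0,0.4]], fingers=[1,1,1,1])

```text
t: 8.4
eef_pos: [388.3, -224.9, 187.9]
tcp_rot: [[-0.394, 0.919, -0.012], [0.919, 0.394, -0.006], [-0.001, -0.014, -1.0]]
ft_force: [-3.4, -0.0, -0.3]
grip_width: -0.1
```

```bash
python3 st.py
```

```text
t 8.4 tip [ 386.2 -225.9   14.9] rad 74.9 ang 136.0 yaw 23.2 R2 [-0.012 -0.006 -1.   ]
F [-3.4 -0.  -0.3] q [-0.34  0.7   1.01  2.24 -0.94  0.73  1.75] w 0
```

Request:
step_arm(delta_pos=[[0,0.04,-0.01],[0,0.04,0],[0,0.04,0],[0,0.04,0]], turn=[[0,0,0],[0,0,0.2],[0,0,0.4],[0,0,0.4]], fingers=[1,1,1,1])

```text
t: 8.9
eef_pos: [397.5, -220.6, 188.1]
tcp_rot: [[-0.307, 0.952, -0.013], [0.952, 0.307, -0.005], [-0.001, -0.014, -1.0]]
ft_force: [-3.9, 1.2, 0.8]
grip_width: 0.2
```

```bash
python3 st.py
```

```text
t 8.9 tip [ 395.2 -221.5   15.1] rad 72.1 ang 128.4 yaw 17.9 R2 [-0.013 -0.005 -1.   ]
F [-3.9  1.2  0.8] q [-0.36  0.72  1.03  2.23 -0.95  0.75  1.65] w 0
```

Leg is at about 112°, still swinging freely. Continuing slowly.

Request:
step_arm(delta_pos=[[0.01,0.03,0],[0.01,0.03,0],[0.01,0.03,0]], turn=[[0,0,0],[0,0,0.2],[0,0,0.2]], fingers=[1,1,1])

```text
t: 9.28
eef_pos: [402.4, -217.5, 188.1]
tcp_rot: [[-0.271, 0.963, -0.013], [0.963, 0.271, -0.006], [-0.002, -0.014, -1.0]]
ft_force: [-6.5, -0.8, -0.0]
grip_width: -0.3
```

```bash
python3 st.py
```

```text
t 9.28 tip [ 400.2 -218.5   15.1] rad 71.6 ang 123.8 yaw 15.7 R2 [-0.013 -0.006 -1.   ]
F [-6.5 -0.8 -0. ] q [-0.37  0.73  1.03  2.22 -0.96  0.76  1.6 ] w 0
```

Request:
step_arm(delta_pos=[[0,0.03,0],[0,0.03,0]], turn=[[0,0,0.1],[0,0,0.1]], fingers=[1,1])

```text
t: 9.52
eef_pos: [404.4, -216.6, 187.8]
tcp_rot: [[-0.251, 0.968, -0.016], [0.968, 0.251, -0.006], [-0.002, -0.017, -1.0]]
ft_force: [-6.5, -0.1, 2.9]
grip_width: 0.2
```

```bash
python3 st.py
```

```text
t 9.53 tip [ 401.6 -217.6   14.8] rad 71.6 ang 122.4 yaw 14.5 R2 [-0.016 -0.006 -1.   ]
F [-6.5 -0.1  2.9] q [-0.38  0.74  1.04  2.22 -0.96  0.77  1.58] w 0
```

Request:
step_arm(delta_pos=[[0,0.05,-0.02],[0,0.05,-0.01]], turn=[[0,0,0],[0,0,0]], fingers=[1,1])

```text
t: 9.78
eef_pos: [408.2, -215.4, 188.9]
tcp_rot: [[-0.248, 0.968, -0.02], [0.969, 0.248, -0.007], [-0.001, -0.021, -1.0]]
ft_force: [-6.7, -2.2, -5.0]
grip_width: 0.1
```

```bash
python3 st.py
```

```text
t 9.78 tip [ 404.6 -216.5   15.9] rad 71.0 ang 119.9 yaw 14.4 R2 [-0.02  -0.007 -1.   ]
F [-6.7 -2.2 -5. ] q [-0.38  0.74  1.04  2.21 -0.95  0.78  1.56] w 0
```

Request:
step_arm(delta_pos=[[0,0.05,0],[0,0.05,0]], turn=[[0,0,0],[0,0,0]], fingers=[1,1])

```text
t: 10.02
eef_pos: [410.6, -214.5, 188.0]
tcp_rot: [[-0.245, 0.969, -0.027], [0.97, 0.244, -0.008], [-0.001, -0.028, -1.0]]
ft_force: [-11.7, -2.9, 2.4]
grip_width: 0.0
```

```bash
python3 st.py
```

```text
t 10.03 tip [ 405.9 -215.9   15. ] rad 70.8 ang 118.8 yaw 14.2 R2 [-0.027 -0.008 -1.   ]
F [-11.7  -2.9   2.4] q [-0.39  0.75  1.04  2.2  -0.95  0.78  1.55] w 0
```

Request:
step_arm(delta_pos=[[0,0.05,-0.01],[0,0.05,0]], turn=[[0,0,0],[0,0,0]], fingers=[1,1])

```text
t: 10.28
eef_pos: [411.9, -214.2, 187.7]
tcp_rot: [[-0.239, 0.97, -0.036], [0.971, 0.239, -0.009], [-0.0, -0.037, -0.999]]
ft_force: [-11.8, -1.9, 3.7]
grip_width: 0.0
```

```bash
python3 st.py
```

```text
t 10.28 tip [ 405.8 -215.8   14.8] rad 71.0 ang 118.8 yaw 13.9 R2 [-0.036 -0.009 -0.999]
F [-11.8  -1.9   3.7] q [-0.39  0.76  1.05  2.2  -0.94  0.79  1.54] w 0
```

Request:
step_arm(delta_pos=[[0,0.03,-0.01],[0,0.03,-0.01]], turn=[[-0.2,0,0],[-0.2,0,0]], fingers=[1,1])

```text
t: 10.52
eef_pos: [409.1, -214.9, 187.8]
tcp_rot: [[-0.234, 0.972, -0.013], [0.972, 0.234, -0.003], [0.001, -0.014, -1.0]]
ft_force: [-16.4, -4.5, 2.5]
grip_width: -0.1
```

```bash
python3 st.py
```

```text
t 10.53 tip [ 406.8 -215.4   14.8] rad 70.9 ang 118.0 yaw 13.5 R2 [-0.013 -0.003 -1.   ]
F [-16.4  -4.5   2.5] q [-0.38  0.74  1.03  2.21 -0.96  0.77  1.55] w 0
```

Request:
step_arm(delta_pos=[[0,0.06,-0.01],[0,0.06,-0.01]], turn=[[-0.1,0,0],[-0.1,0,0]], fingers=[1,1])

```text
t: 10.78
eef_pos: [408.4, -215.2, 187.7]
tcp_rot: [[-0.226, 0.974, -0.009], [0.974, 0.226, -0.0], [0.002, -0.009, -1.0]]
ft_force: [-17.4, -4.0, 2.6]
grip_width: 0.2
```

```bash
python3 st.py
```

```text
t 10.78 tip [ 406.9 -215.2   14.7] rad 71.0 ang 117.8 yaw 13.1 R2 [-0.009 -0.    -1.   ]
F [-17.4  -4.    2.6] q [-0.37  0.73  1.03  2.21 -0.96  0.77  1.55] w 0
```

Request:
step_arm(delta_pos=[[0,-0.4,0],[0,-0.4,0],[0,0,-0.9],[0,0,-0.9],[0,0,-0.9],[0,0,-0.6],[0,0,0]], turn=[[0,0,0],[0,0,0],[0,0,0],[0,0,0],[0,0,0],[0,0,0],[0,0,0]], fingers=[1,1,1,0,0,0,0])

```text
t: 11.65
eef_pos: [367.0, -226.4, 392.4]
tcp_rot: [[-0.225, 0.974, -0.002], [0.974, 0.225, -0.001], [-0.001, -0.002, -1.0]]
ft_force: [-0.2, 0.4, -1.1]
grip_width: 72.3
```

```bash
python3 st.py; python3 - <<'E'
from h import *
import pickle; m=camera_model('wrist'); p,d=camera('wrist'); cv2.imwrite('pics/w2.png',p);pickle.dump(m,open('pics/w2.pkl','wb'))
hsv=cv2.cvtColor(p,cv2.COLOR_BGR2HSV)
k=cv2.inRange(hsv,(12,130,90),(30,255,255))
n,l,st,c=cv2.connectedComponentsWithStats(k)
for i in range(1,n):
  if st[i,4]>12: print(st[i],c[i].round(1),cast(m,c[i],52).round(1),cast(m,c[i],34).round(1))
E
```

```text
t 11.65 tip [ 366.6 -226.7  219.4] rad 89.5 ang 145.0 yaw 13.0 R2 [-0.002 -0.001 -1.   ]
F [-0.2  0.4 -1.1] q [-0.77  0.25  1.44  2.1  -0.29  1.02  1.05] w 72
[318 152  15   8  90] [324.7 155.5] [ 404.6 -178.8   52. ] [ 407.8 -180.3   34. ]
[338 152  19   8 127] [346.9 155.3] [ 427.3 -173.4   52. ] [ 431.8 -174.6   34. ]
[344 223   5   4  17] [345.9 224.6] [ 448.7 -247.9   52. ] [ 454.5 -253.4   34. ]
[325 237   8   7  43] [328.4 240.4] [ 434.8 -270.9   52. ] [ 439.8 -277.8   34. ]
[316 281  12  11  73] [321.2 286.2] [ 442.7 -330.4   52. ] [ 448.1 -340.7   34. ]
[333 281  16  11  99] [340.4 285.7] [ 464.9 -324.5   52. ] [ 471.7 -334.5   34. ]
```

View pics/w2.png

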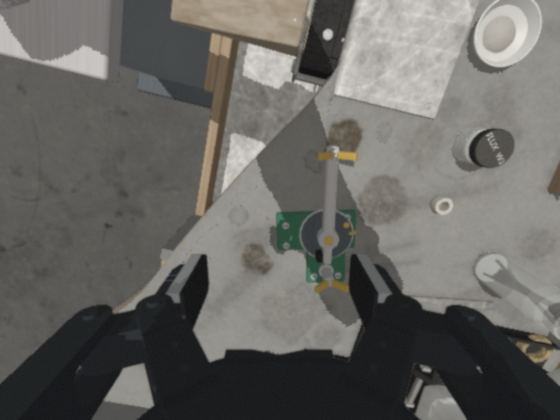

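The view shows the leg out: leg fork at (335,155), hinge at (328,240) and post fork at (331,286). They lie in line, 156 mm fork to fork. Now to the mandrel.

Request:
step_arm(delta_pos=[[0,0,0.6],[0.3,0.1,0.4],[0.9,0.28,0],[0.9,0.28,0],[0.9,0.28,0],[0.9,0.28,0],[0.9,0.28,0],[0.9,0.28,0],[0.9,0.28,0],[0.3,0.1,0],[0,0,0]], turn=[[0,0,0],[0,0,0],[0,0,0],[0,0,0],[0,0,0],[0,0,0],[0,0,0],[0,0,0],[0,0,0],[0,0,0],[0,0,0]], fingers=[0,0,0,0,0,0,0,0,0,0,0])

```text
t: 13.08
eef_pos: [405.6, 214.6, 315.8]
tcp_rot: [[-0.198, 0.98, -0.007], [0.98, 0.198, -0.022], [-0.02, -0.011, -1.0]]
ft_force: [0.3, 0.2, -0.3]
grip_width: 85.5
```

```bash
python3 st.py; python3 - <<'E'
from h import *
import pickle; m=camera_model('wrist'); p,d=camera('wrist'); cv2.imwrite('pics/w3.png',p);pickle.dump(m,open('pics/w3.pkl','wb'))
for X in ([364.8,357,12],[434.5,115.4,12],[399.6,236.2,12]): print(proj(m,X))
E
```

```text
t 13.07 tip [404.4 210.8 142.8] rad 490.1 ang 94.2 yaw 11.4 R2 [-0.007 -0.022 -1.   ]
F [ 0.3  0.2 -0.3] q [-1.54  0.5   1.25  2.13 -0.57  0.94  0.24] w 86
[268.39791926  15.98739002]
[290.1302817  286.55969729]
[280.77091993 170.92063298]
```

View pics/w3.png

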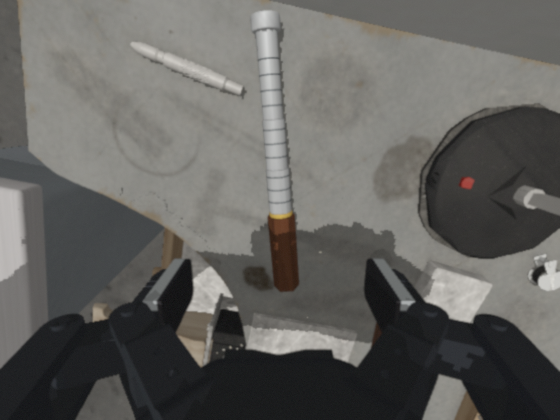

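```bash
python3 - <<'E'
from h import *
import pickle; m=pickle.load(open('pics/w3.pkl','rb'))
A=cast(m,(265.5,14.5),13);B=cast(m,(286,289),12);M=(A+B)/2; e=(A-B)[:2]
print(A,B,M,np.linalg.norm(e),np.degrees(np.arctan2(e[1],e[0])))
J=cast(m,(281,216),12); print('ferrule from grip end',np.linalg.norm(J-B))
E
```

```text
[362.43633481 357.29226305  13.        ] [430.78935601 111.53845086  12.        ] [396.61284541 234.41535695  12.5       ] 255.0824802130269 105.5431720298522
ferrule from grip end 83.52953119802616
```

Request:
step_arm(delta_pos=[[0.27,-0.035,0],[0.26,-0.035,0],[0,0,0.6],[0,0,0.6],[0,0,0]], turn=[[-0.06,0.12,-0.43],[-0.07,0.11,-0.43],[0,0,0],[0,0,0],[0,0,0]], fingers=[0,0,0,0,0])

```text
t: 13.75
eef_pos: [393.4, 244.3, 242.8]
tcp_rot: [[-0.274, 0.962, 0.0], [0.962, 0.274, 0.008], [0.007, 0.002, -1.0]]
ft_force: [0.4, -1.4, 0.9]
grip_width: 85.5
```

```bash
python3 st.py
```

```text
t 13.75 tip [393.4 245.6  69.8] rad 525.7 ang 95.1 yaw 15.9 R2 [ 0.     0.008 -1.   ]
F [ 0.4 -1.4  0.9] q [-1.44  0.58  1.04  2.18 -0.74  0.78  0.37] w 86
```

Request:
step_arm(delta_pos=[[0,0.03,0.5],[0,0,0.4],[0,0,0.22],[0,0,0],[0,0,0],[0,0,0],[0,0,0],[0,0,0],[0,0,0],[0,0,0]], turn=[[0,0,0],[0,0,0],[0,0,0],[0,0,0],[0,0,0],[0,0,0],[0,0,0],[0,0,0],[0,0,0],[0,0,0]], fingers=[0,0,0,0,0.3,0.6,1,1,1,1], squeeze=70)

```text
t: 15.0
eef_pos: [397.5, 247.5, 181.7]
tcp_rot: [[-0.275, 0.961, 0.007], [0.961, 0.275, 0.017], [0.015, 0.011, -1.0]]
ft_force: [-0.2, -0.3, -0.4]
grip_width: 17.3
```

```bash
python3 st.py
```

```text
t 15.0 tip [398.7 250.5   8.8] rad 530.1 ang 94.5 yaw 16.0 R2 [ 0.007  0.017 -1.   ]
F [-0.2 -0.3 -0.4] q [-1.31  0.66  0.87  2.2  -0.89  0.67  0.49] w 17
```

The grip reads only 17 mm, at the very tips. I'll reopen and take it lower.

Request:
step_arm(delta_pos=[[0,0,0],[0,0,0],[0,0,0.06],[0,0,0.06],[0,0,0.02],[0,0,0],[0,0,0],[0,0,0],[0,0,0],[0,0,0],[0,0,0]], turn=[[0,0,0],[0,0,0],[-0.1,0.18,0],[0,0,0],[0,0,0],[0,0,0],[0,0,0],[0,0,0],[0,0,0],[0,0,0],[0,0,0]], fingers=[0.4,0.4,0.4,0.4,0.4,0.6,1,1,1,1,1], squeeze=70)

```text
t: 16.38
eef_pos: [396.6, 246.7, 174.1]
tcp_rot: [[-0.275, 0.961, 0.006], [0.961, 0.274, 0.038], [0.035, 0.016, -0.999]]
ft_force: [-1.1, -0.5, 2.3]
grip_width: 17.2
```

```bash
python3 st.py
```

```text
t 16.38 tip [397.6 253.3   1.2] rad 533.0 ang 94.6 yaw 15.9 R2 [ 0.006  0.038 -0.999]
F [-1.1 -0.5  2.3] q [-1.28  0.66  0.83  2.21 -0.93  0.64  0.52] w 17
```

Request:
step_arm(delta_pos=[[0,0,-0.15],[0,0,-0.3],[0,0,-0.6],[0,0,-0.6],[0,0,0]], turn=[[0,0,0],[0,0,0],[0,0,0],[0,0,0],[0,0,0]], fingers=[1,1,1,1,1])

```text
t: 17.0
eef_pos: [395.0, 242.1, 275.6]
tcp_rot: [[-0.274, 0.962, 0.002], [0.961, 0.273, 0.035], [0.033, 0.012, -0.999]]
ft_force: [-0.0, 1.1, -4.4]
grip_width: 17.6
```

```bash
python3 st.py; python3 - <<'E'
from h import *
import pickle; m=camera_model('wrist'); p,d=camera('wrist'); cv2.imwrite('pics/w4.png',p);pickle.dump(m,open('pics/w4.pkl','wb')); np.save('pics/w4.npy',d)
E
```

```text
t 17.0 tip [395.3 248.1 102.7] rad 528.0 ang 94.9 yaw 15.9 R2 [ 0.002  0.035 -0.999]
F [-0.   1.1 -4.4] q [-1.48  0.51  1.09  2.17 -0.67  0.83  0.32] w 18
```

View pics/w4.png

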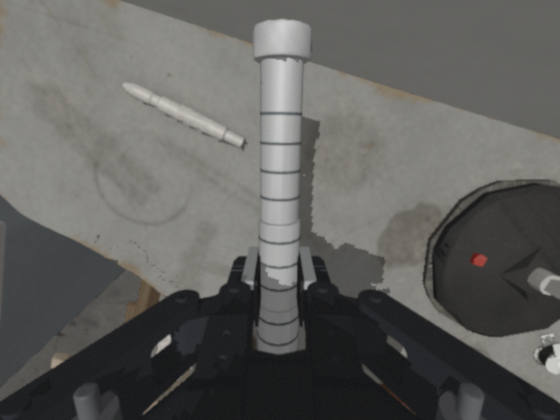

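The mandrel is held (about 4.4 N) and aligned with the tool, the flange end at (282,24–55). I'll check its pitch and where along it the grip is.

```bash
python3 - <<'E'
from h import *
import pickle; m=pickle.load(open('pics/w4.pkl','rb')); d=np.load('pics/w4.npy')
def pt(u,v):
    c,r=ray(m,(u,v)); f=m['R'][2]@r; z=np.median(d[v-2:v+3,u-2:u+3]); return c+r*z/f
for u,v in((282,45),(282,80),(280,130),(280,180),(280,210)): print((u,v),pt(u,v).round(1))
tip=np.array([395.3,248.1]); ax=np.array([-.2745,.9616])
for z in(110,115,120): 
    q=cast(m,(282,24),z+12); print(z,q.round(1),(q[:2]-tip)@ax, (q[:2]-tip)@[.9616,.2745])
E
```

```text
(282, 45) [368.4 345.4 127.8]
(282, 80) [371.6 334.4 124.8]
(280, 130) [376.  316.2 124.5]
(280, 180) [381.7 296.4 124.2]
(280, 210) [385.3 283.5 123.9]
110 [366.2 353.6 122. ] 109.45660978250271 0.9453897915866942
115 [366.5 352.1 127. ] 107.95061741044545 0.8297114547246155
120 [366.8 350.7 132. ] 106.44462503838817 0.7140331178625899
```

Request:
step_arm(delta_pos=[[-0.2,-0.04,-0.3],[-0.5,-0.1,-0.2],[-0.8,-0.165,0],[-0.8,-0.165,0],[-0.8,-0.165,0],[-0.8,-0.165,0],[-0.8,-0.165,0],[-0.8,-0.165,0],[-0.7,-0.15,0],[-0.4,-0.08,0],[0,0,0]], turn=[[0,0,0],[0,0,0],[0,0,0],[0,0,0],[0,0,0],[0,0,0.1],[0,0,0.1],[0,0,0.1],[0,0,0],[0,0,0],[0,0,0]], fingers=[1,1,1,1,1,1,1,1,1,1,1])

```text
t: 18.42
eef_pos: [417.3, -170.7, 281.1]
tcp_rot: [[-0.254, 0.967, -0.015], [0.967, 0.254, 0.029], [0.032, -0.007, -0.999]]
ft_force: [0.4, 0.9, -5.0]
grip_width: 17.3
```

```bash
python3 st.py
```

```text
t 18.43 tip [ 414.6 -165.7  108.2] rad 115.2 ang 102.7 yaw 14.7 R2 [-0.015  0.029 -0.999]
F [ 0.4  0.9 -5. ] q [-0.52  0.45  1.04  2.17 -0.56  0.84  1.14] w 17
```

Request:
step_arm(delta_pos=[[-0.45,0,0],[-0.45,-0.02,0],[-0.25,0,0],[0,0,0],[0,0,0]], turn=[[0,0,0],[0,0,0],[0,0,0],[0,0,0],[0,0,0]], fingers=[1,1,1,1,1])

```text
t: 19.05
eef_pos: [432.7, -233.5, 273.0]
tcp_rot: [[-0.258, 0.966, -0.026], [0.965, 0.259, 0.036], [0.042, -0.016, -0.999]]
ft_force: [-0.1, 0.0, -3.9]
grip_width: 17.6
```

```bash
python3 st.py; python3 - <<'E'
from h import *
import pickle; m=camera_model('wrist'); p,d=camera('wrist'); cv2.imwrite('pics/w5.png',p);pickle.dump(m,open('pics/w5.pkl','wb')); np.save('pics/w5.npy',d)
E
```

```text
t 19.05 tip [ 428.2 -227.2  100.2] rad 52.2 ang 103.0 yaw 15.0 R2 [-0.026  0.036 -0.999]
F [-0.1  0.  -3.9] q [-0.33  0.53  0.97  2.08 -0.59  0.89  1.26] w 18
```

View pics/w5.png

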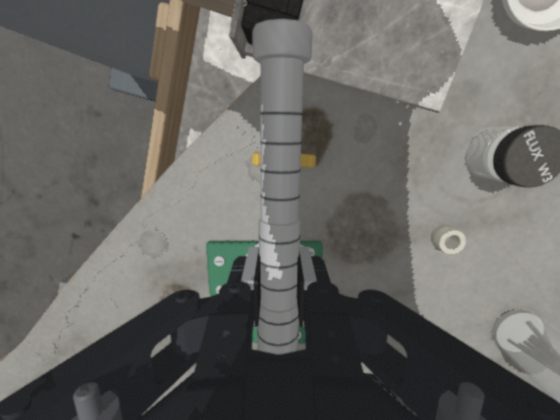

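```bash
python3 - <<'E'
from h import *
import pickle; m=pickle.load(open('pics/w5.pkl','rb')); d=np.load('pics/w5.npy')
def pt(u,v):
    c,r=ray(m,(u,v)); f=m['R'][2]@r; z=np.median(d[v-2:v+3,u-2:u+3]); return c+r*z/f
for u,v in((282,45),(282,80),(281,130),(280,180),(280,225)): print((u,v),pt(u,v).round(1))
F=(cast(m,(251,159.5),58)+cast(m,(316.5,160),58))/2; print('fork',F,np.linalg.norm(cast(m,(251,159.5),58)-cast(m,(316.5,160),58)))
A=cast(m,(282.5,60),113);B=cast(m,(279.5,260),113); e=(B-A)[:2]/np.linalg.norm((B-A)[:2]); print(A,B,np.degrees(np.arctan2(-e[1],-e[0])))
n=np.array([-e[1],e[0]])
for nm,P in(('leg',F[:2]),('leg0',[416,-176]),('post',[453.8,-327.5])): print(nm,(np.array(P)-A[:2])@n,n)
q=cast(m,(282,24),126); print(q)
E
```

```text
(282, 45) [ 403.5 -129.4  125.8]
(282, 80) [ 406.5 -140.5  122.8]
(281, 130) [ 411.  -158.7  122. ]
(280, 180) [ 415.9 -178.7  121.9]
(280, 225) [ 421.2 -198.3  121.6]
fork [ 416.90482188 -175.8220158    58.        ] 41.6655322828092
[ 404.24783389 -131.59623752  113.        ] [ 426.28391525 -218.59631532  113.        ] 104.21341618511698
leg 1.4105816994869518 [0.96938788 0.24553438]
leg0 0.4897570878879915 [0.96938788 0.24553438]
post -0.06583968474874935 [0.96938788 0.24553438]
[ 401.73516089 -122.91961162  126.        ]
```

Request:
step_arm(delta_pos=[[-0.05,0,0.1],[0,0,0.2],[0,0,0.2],[0,0,0.15],[0,0,0]], turn=[[0,-0.34,0],[0,0,0],[0,0,0],[0,0,0],[0,0,0]], fingers=[1,1,1,1,1])

```text
t: 19.73
eef_pos: [432.8, -232.3, 230.8]
tcp_rot: [[-0.262, 0.965, -0.02], [0.965, 0.263, 0.011], [0.016, -0.016, -1.0]]
ft_force: [-0.3, -0.1, -5.0]
grip_width: 17.6
```

```bash
python3 st.py
```

```text
t 19.73 tip [ 429.3 -230.4   57.9] rad 48.8 ang 102.6 yaw 15.2 R2 [-0.02   0.011 -1.   ]
F [-0.3 -0.1 -5. ] q [-0.28  0.59  0.9   2.11 -0.67  0.78  1.32] w 18
```

Request:
step_arm(delta_pos=[[0,0,0.06],[0,0,0.06],[0,0,0.03]], turn=[[0,0,0],[0,0,0],[0,0,0]], fingers=[1,1,1])

```text
t: 20.1
eef_pos: [432.8, -232.7, 221.7]
tcp_rot: [[-0.262, 0.965, -0.019], [0.965, 0.262, 0.011], [0.015, -0.016, -1.0]]
ft_force: [0.0, -0.5, -4.3]
grip_width: 17.6
```

```bash
python3 st.py
```

```text
t 20.1 tip [ 429.5 -230.8   48.8] rad 48.4 ang 102.6 yaw 15.2 R2 [-0.019  0.011 -1.   ]
F [ 0.  -0.5 -4.3] q [-0.26  0.6   0.88  2.12 -0.69  0.76  1.33] w 18
```

Request:
step_arm(delta_pos=[[0,0,0.03],[0,0,0.03]], turn=[[0,0,0],[0,0,0]], fingers=[1,1])

```text
t: 20.35
eef_pos: [432.9, -232.7, 218.4]
tcp_rot: [[-0.261, 0.965, -0.018], [0.965, 0.262, 0.011], [0.016, -0.015, -1.0]]
ft_force: [-1.1, 3.4, 4.5]
grip_width: 17.3
```

```bash
python3 st.py
```

```text
t 20.35 tip [ 429.7 -230.7   45.4] rad 48.4 ang 102.3 yaw 15.2 R2 [-0.018  0.011 -1.   ]
F [-1.1  3.4  4.5] q [-0.26  0.61  0.88  2.12 -0.7   0.76  1.34] w 17
```

Request:
step_arm(delta_pos=[[0,0,0.02],[0,0,0.01]], turn=[[0,0,0],[0,0,0]], fingers=[1,1])

```text
t: 20.6
eef_pos: [433.1, -232.7, 217.5]
tcp_rot: [[-0.261, 0.965, -0.017], [0.965, 0.261, 0.013], [0.016, -0.013, -1.0]]
ft_force: [-5.0, 4.0, 8.8]
grip_width: 17.6
```

```bash
python3 st.py; python3 - <<'E'
from h import *
p,d=camera('scene'); m=camera_model('scene'); c=proj(m,[433,-250,55]).astype(int); print(c)
x,y=max(c[0]-60,0),max(c[1]-45,0); cv2.imwrite('pics/s6.png',cv2.resize(p[y:y+90,x:x+120],(800,600),interpolation=cv2.INTER_CUBIC))
E
```

```text
t 20.6 tip [ 430.2 -230.5   44.5] rad 48.5 ang 101.7 yaw 15.1 R2 [-0.017  0.013 -1.   ]
F [-5.   4.   8.8] q [-0.26  0.61  0.87  2.12 -0.7   0.76  1.34] w 18
[358 219]
```

View pics/s6.png

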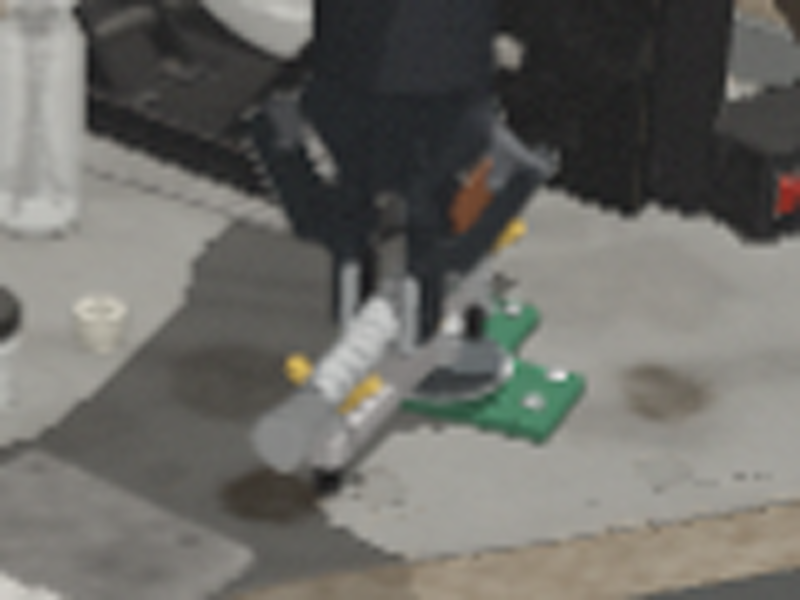

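The mandrel sits between the flanks of the leg fork and over the post, the robot now carrying less than its weight. Releasing.

Request:
step_arm(delta_pos=[[0,0,0],[0,0,0],[0,0,0],[0,0,0],[0,0,0],[0,0,0]], turn=[[0,0,0],[0,0,0],[0,0,0],[0,0,0],[0,0,0],[0,0,0]], fingers=[0.75,0.7,0.6,0.5,0.4,0.4])

```text
t: 21.4
eef_pos: [433.9, -233.6, 218.2]
tcp_rot: [[-0.261, 0.965, -0.014], [0.965, 0.261, 0.01], [0.014, -0.011, -1.0]]
ft_force: [-0.3, -0.5, -0.4]
grip_width: 51.5
```

```bash
python3 st.py
```

```text
t 21.4 tip [ 431.5 -231.8   45.2] rad 47.0 ang 100.4 yaw 15.1 R2 [-0.014  0.01  -1.   ]
F [-0.3 -0.5 -0.4] q [-0.26  0.61  0.87  2.12 -0.7   0.75  1.34] w 51
```

Request:
step_arm(delta_pos=[[0,0,-0.2],[0,0,-0.4],[0,0,-0.6],[0,0,-0.6],[0,0,-0.6],[0,0,0]], turn=[[0,0,0],[0,0,0],[0,0,0],[0,0,0],[0,0,0],[0,0,0]], fingers=[0.4,0.4,0.4,0.4,0,0])

```text
t: 22.15
eef_pos: [435.1, -236.2, 369.7]
tcp_rot: [[-0.258, 0.966, -0.014], [0.966, 0.258, 0.01], [0.014, -0.011, -1.0]]
ft_force: [0.3, 0.4, -0.3]
grip_width: 84.0
```

```bash
python3 st.py; python3 - <<'E'
from h import *
import pickle
p,d=camera('scene'); m=camera_model('scene'); c=proj(m,[433,-250,55]).astype(int)
x,y=c[0]-40,c[1]-35; A=cv2.resize(p[y:y+75,x:x+75],(400,400),interpolation=cv2.INTER_CUBIC)
m=camera_model('wrist'); p,d=camera('wrist'); np.save('pics/w7.npy',d); pickle.dump(m,open('pics/w7.pkl','wb')); cv2.imwrite('pics/w7full.png',p)
c=proj(m,[433,-250,55]).astype(int); print(c); x=max(0,min(c[0]-130,300)); y=max(0,min(c[1]-180,160)); print(x,y)
B=cv2.resize(p[y:y+260,x:x+260],(400,400)); cv2.imwrite('pics/f7.png',np.hstack([A,B]))
E
```

```text
t 22.15 tip [ 432.7 -234.4  196.7] rad 44.2 ang 99.5 yaw 15.0 R2 [-0.014  0.01  -1.   ]
F [ 0.3  0.4 -0.3] q [-0.48  0.4   1.14  1.99 -0.42  1.04  1.12] w 84
[277 214]
147 34
```

View pics/f7.png

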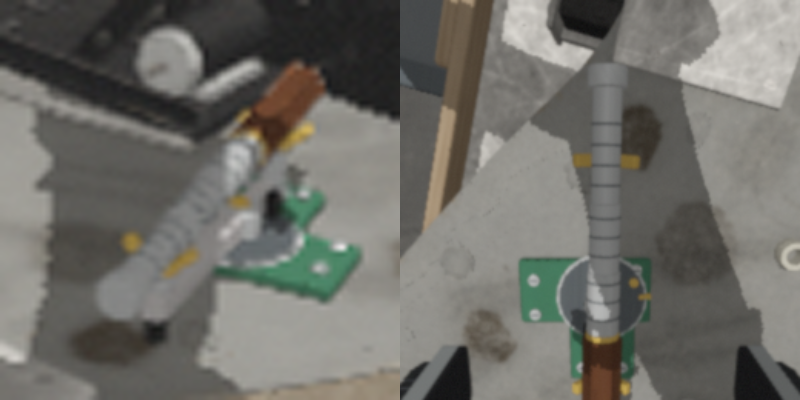

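Both crops show the mandrel in the two forks: the leg fork at (607,160) in the right crop, with the grip over the post fork at the bottom. I'll check height, level and leg position before handing in.

```bash
python3 - <<'E'
from h import *
import pickle; m=pickle.load(open('pics/w7.pkl','rb')); d=np.load('pics/w7.npy'); s=1/400*260
def pt(u,v):
    c,r=ray(m,(u,v)); f=m['R'][2]@r; u,v=round(u),round(v); return c+r*np.median(d[v-1:v+2,u-1:u+2])/f
for u,v in((608,75),(607,120),(606,200),(605,250),(603,365)): print((u,v),pt(147+(u-400)*s,34+v*s).round(1))
L,R=[cast(m,(147+(u-400)*s,34+160*s),58) for u in(573,640)]; F=(L+R)[:2]/2; H=np.array([440,-278.]); g=np.array([-13.8,50.])/51.9
print('legfork',F,'along rest y',(F-H)@g,'angle',np.degrees(np.arctan2(*(F-H)[::-1])))
E
```

```text
(608, 75) [ 405.6 -129.9   63.9]
(607, 120) [ 411.4 -153.3   62.5]
(606, 200) [ 422.9 -198.1   64.7]
(605, 250) [ 430.3 -228.1   66.7]
(603, 365) [ 449.1 -302.7   71.6]
legfork [ 417.04508192 -175.51527879] along rest y 104.83649191052122 angle 102.62495344705448
```

```bash
python3 -c "
from station import order
print(order.hand_in())"
```

```text
the job is handed in; nothing more can be done
None
```

The leg is out and pressed home, the mandrel lies in both forks, and I handed the job in after about 22 s of robot time. No verdict was reported.

**Leg:** I swung it out until it met its stop at a leg angle of about 107°. I then pressed on with about 18 N by the wrist reading, under the 25 N limit, until the fingertip stopped advancing. It had moved about 6 to 7 mm past the stop, which fits the ring's 0.08 rad at that spot. I can't read `leg_seat` directly, so "home" rests on that travel and on the leg not moving any further.

**Mandrel:** I picked it up near its middle, lowered it until the forks took its weight (about 13 N on the forks), and let go.

**Last checks:**

| Check | Measured | Needed |
|---|---|---|
| Mandrel middle above the bench | about 56 mm | 50 to 68 mm |
| Mandrel tilt | about 0.04 rad | within 0.12 rad |
| Leg fork along the rest's +y | about 105 mm | over 95 mm |
| Gripper | clear and open, no force on the wrist | touching nothing |

I never went near the bystanders at low height, but I did not measure them again at the end.

**What went wrong:**
- **Grip:** the first grip was too high, at the fingertips, so I reopened and took it lower. It still read about 17 mm on a bar given as 20 to 22 mm thick, but held securely.
- **Tilt correction:** one went the wrong way, and I undid it before placing the mandrel.
- **Joint 3:** it came up to the edge of its range (1.44 rad) once, while the arm was raised to look.

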